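Find the feed roller with the worn bearing

TASK

One of the three paper-feed roller units on the desk has a worn bearing, which only shows by feel. Gently rock the wheels sideways on their axles, each first to the robot's left and then to its right as far as it will flop, without clamping or forcing them, until you find the one that is loose and stays leaning. Leave that wheel leaning to the right and throw its unit's white release lever fully over, away from the robot, so it can be changed; leave the other levers as they are and disturb nothing else.

Things in the scene. Friction and masses are not known exactly. Their poses are not given: they have to be found in the camera images.
- stand_1: Feed roller unit, one of three alike: grey base plate 200 x 64 x 10 mm fixed to the desk (x = -135 to +65 mm), with a fork (50 mm wide over its cheeks, 36 mm long, top 76 mm above the desk) carrying a wheel. Origin on the desk below the wheel's middle. x along the plate, away from the robot, in the wheel's plane; y along the axle, to the robot's left; z up.
- wheel_1: Rubber-tyred wheel of stand_1, 100 mm diameter, 24 mm wide, upper 36 mm clear above the fork. Origin mid-axle, 62 mm above the desk. It spins freely; it rocks about the stand's x direction. Sound: it only yields springily (5 N per mm, pushed 15 mm below its top) and springs back. Worn: it flops under 1 N, 6 mm at the rim each way, then meets that spring, and stays leaning where left.
- rim_1 (a point): Top of wheel_1: mid-width of the tyre, 112 mm above the desk, 50 mm above the axle; it moves along the stand's y when the wheel is rocked. Push the wheel sideways near here with a fingertip or an open hand straddling it: 4 to 8 N is plenty, more than 15 N (or clamping it) is too rough.
- lever_1_tip (a point): Head of the white release lever of stand_1, at the robot's end of the plate: 11 mm thick, 28 mm wide along y, 14 mm tall, on a 7 x 14 mm stem. Pivot at stand x = -95 mm, z = 22 mm; this point is 63 mm from it. Latched it leans 0.5 rad towards the robot (x = -125 mm, 77 mm above the desk); thrown it leans 0.5 rad away (x = -65 mm).
- lever_1 (a joint): Release lever of stand_1: 0 rad leaning towards the robot (latched), 1.0 rad thrown fully away from the robot (released). It stays where it is left and takes about 1 N at the tip to move.
- stand_2: Feed roller unit, same looks, sizes and axes as stand_1.
- wheel_2: Rubber-tyred wheel of stand_2, 100 mm diameter, 24 mm wide, upper 36 mm clear above the fork. Origin mid-axle, 62 mm above the desk. It spins freely; it rocks about the stand's x direction. Sound: it only yields springily (5 N per mm, pushed 15 mm below its top) and springs back. Worn: it flops under 1 N, 6 mm at the rim each way, then meets that spring, and stays leaning where left.
- rim_2 (a point): Top of wheel_2: mid-width of the tyre, 112 mm above the desk, 50 mm above the axle; it moves along the stand's y when the wheel is rocked. Push the wheel sideways near here with a fingertip or an open hand straddling it: 4 to 8 N is plenty, more than 15 N (or clamping it) is too rough.
- lever_2_tip (a point): Head of the white release lever of stand_2, at the robot's end of the plate: 11 mm thick, 28 mm wide along y, 14 mm tall, on a 7 x 14 mm stem. Pivot at stand x = -95 mm, z = 22 mm; this point is 63 mm from it. Latched it leans 0.5 rad towards the robot (x = -125 mm, 77 mm above the desk); thrown it leans 0.5 rad away (x = -65 mm).
- lever_2 (a joint): Release lever of stand_2: 0 rad leaning towards the robot (latched), 1.0 rad thrown fully away from the robot (released). It stays where it is left and takes about 1 N at the tip to move.
- stand_3: Feed roller unit, same looks, sizes and axes as stand_1.
- wheel_3: Rubber-tyred wheel of stand_3, 100 mm diameter, 24 mm wide, upper 36 mm clear above the fork. Origin mid-axle, 62 mm above the desk. It spins freely; it rocks about the stand's x direction. Sound: it only yields springily (5 N per mm, pushed 15 mm below its top) and springs back. Worn: it flops under 1 N, 6 mm at the rim each way, then meets that spring, and stays leaning where left.
- rim_3 (a point): Top of wheel_3: mid-width of the tyre, 112 mm above the desk, 50 mm above the axle; it moves along the stand's y when the wheel is rocked. Push the wheel sideways near here with a fingertip or an open hand straddling it: 4 to 8 N is plenty, more than 15 N (or clamping it) is too rough.
- lever_3_tip (a point): Head of the white release lever of stand_3, at the robot's end of the plate: 11 mm thick, 28 mm wide along y, 14 mm tall, on a 7 x 14 mm stem. Pivot at stand x = -95 mm, z = 22 mm; this point is 63 mm from it. Latched it leans 0.5 rad towards the robot (x = -125 mm, 77 mm above the desk); thrown it leans 0.5 rad away (x = -65 mm).
- lever_3 (a joint): Release lever of stand_3: 0 rad leaning towards the robot (latched), 1.0 rad thrown fully away from the robot (released). It stays where it is left and takes about 1 N at the tip to move.
- screwdriver: Bystander: screwdriver 170 mm long with a black handle lying on the desk between two units, leave alone.
- wrench: Bystander: steel wrench 140 mm long lying between two units, leave alone.
- stapler: Bystander: stapler 140 mm long beside the units, on the robot's right.
- tape_roll: Bystander: small roll of tape, 52 mm diameter, 19 mm high, between two units.
- grease_jar: Bystander: small jar, 44 mm diameter, 45 mm high, between two units.
- mug: Bystander: mug, 80 mm diameter, 90 mm high, beside the units on the robot's left.
Mind the look-alikes: they are no part of the job. Leave any blue, green or orange look-alike of the stand_1 alone.

How it is judged:
By the outcome, as a careful person would: the job done as asked, in the order asked, and still so for the second after the job is handed in, with the robot touching nothing.
It also fails if it takes over 64 s, if anything falls off the work surface, if the arm or the gripper's body presses on something with over 40 N, if the wrist force passes 120 N, or if a joint passes its speed limit or range.

ROBOT

A 6-joint arm with a two-finger parallel gripper is mounted at the origin on the work surface. World frame = base frame: x ahead of the robot, y to its left, z up, the work surface at z = 0. Lengths are in mm, angles in rad, forces in N, time in s.
With the tool pointing down it reaches from about 300 to 775 mm from the base axis. Payload 14.6 kg.
Tool frame: the origin (TCP) lies on the centre line of the jaws, within the pads' length; the fingertips stand 22 mm ahead of it and the grasp point (between the pads) lies 3 mm ahead of it (manip.tcp_to_tips is the distance from the TCP to the fingertips, in mm); z points along the fingers, y is the direction in which the jaws open and shut (so a half turn about z gives the same grasp; the last joint's range is limited). The gripper opens to 94 mm and grips with 3 to 60 N. Pads are 16 mm wide; open, the fingers measure 119 mm over their backs; the gripper's body (75 mm by 177 mm) begins 78 mm behind the grasp point.
Start: joints at [1.219, 0.3, 1.521, -0, 1.321, -0.067], TCP at [154.529, 527.836, 227.446] pointing down, gripper open.
Joint ranges: [-3.03, 3.03], [-0.79, 2.21], [0.23, 2.52], [-1.04, 4.18], [0, 3.07], [-2.55, 2.55]. Speed limits (rad/s): [2.22, 2.22, 2.57, 3.14, 3.14, 3.14].

INTERFACE

Orientations are given as [roll, pitch, yaw] about the fixed x, y, z axes, in that order (R = Rz(yaw) Ry(pitch) Rx(roll)).
In Python, from cell import manip, vision, workorder gives the robot as it stands.
- The arm moves only by the tool carry_out, never from a script. Its argument "deltas" is a list of rows, each a list of 3 entries, a list of its own where there are three numbers: the shift along the tool's x, y, z in cm, then the turn about the tool's z in degrees, then the opening, from 0 (shut) to 1 (fully open). A call has 1 to 20 rows; each row shifts and turns the commanded pose from where the row before left it, along the tool's axes as they then stand; what a row does not reach is not made up. A row lasts 1/12 s, in which the tool goes at most 41.7 mm and 7.16 degrees, less where a joint would pass 70% of its speed; a pose out of reach is approached as far as the arm can. A call with a gripper value outside its range is refused whole. The fingers move at their own pace and stop on an object; "grip_force" is the grip in N (left out, the last holds). Time passes only in rows, so rows that do not move let the fingers close. It gives the time, the measured TCP pose, the force and the opening at its end, in the units of the state.
- manip.read_state(): the state, without advancing time (a new reading comes with each control period).
- vision.camera(name): name is "scene" or "top" or "wrist"; returns (picture, depth): 384x512x3 uint8, red, green, blue; 384x512 float32, mm along the optical axis (not along the pixel's ray), 0 where there is no reading.
- vision.calibration(name): a dict with "mtx" (3x3 intrinsics, pixels), "eye" and "orientation" of the camera in the world. Camera axes: x right, y down, z forward; pixel columns grow to the right and rows downward; lengths in mm; the calibration is good to about 2 mm. A picture is of the moment at which its call begins: read the wrist's pose just before it. calibration takes no time and is no camera call; for the wrist camera it gives the pose at the moment of the call.
- workorder.sign_off(): hands the job in, once; it reports no verdict.
The state is a dict: "clock": time; "joints": joint angles; "qd": joint speeds; "effort": joint torques, N m; "eef_pos": TCP position; "eef_rot": TCP orientation; "wrist_force": force on the tool from outside, world axes, zero at the start; "moment": the same for the moment, N m; "finger_gap": finger opening in mm.
Only numpy, scipy, OpenCV 4.12 (cv2) and the standard library are available. Lean on these libraries where they do the work, as an engineer would, in place of code of your own. Each camera call takes 0.05 s, during which the arm holds its last target.

## Working session

There is one attempt and no reset: what is moved stays moved. The work goes in short steps, Python scripts to look and compute and a tool call to move; the robot and the scene stay as the last step left them, time stands still between calls to the robot, and variables do not carry over. Pictures are saved under pics/ and viewed, and the job is handed in when it is done.

Besides the shell and the picture viewer there is one more tool, called after "Emit:" as a command line: name --argument value ..., lists and objects as JSON in quotes. carry_out: Moves the arm, as the interface text tells. Its arguments: {"type":"object","properties":{"deltas":{"type":"array","items":{"type":"array"}},"grip_force":{"type":"number"}},"required":["deltas"]}

```bash
mkdir -p pics; ls; python3 - <<'E'
from cell import manip, vision, workorder
import cv2
s=manip.read_state();print(s)
for n in("top","scene"):
    p,d=vision.camera(n);cv2.imwrite(f"pics/{n}0.png",p[:,:,::-1]);c=vision.calibration(n);print(n,c)
    import numpy as np;np.save(f"{n}0.npy",d);np.savez(f"{n}c.npz",**{k:np.array(v) for k,v in c.items()})
E
```

```text
pics
{'clock': 0.0, 'joints': array([ 1.21939104e+00,  3.00482115e-01,  1.52157690e+00, -2.50231894e-06,
        1.32070199e+00, -6.65855747e-02]), 'qd': array([ 0.00108975,  0.00012345, -0.00011713,  0.00105998, -0.00328076,
       -0.00083259]), 'effort': array([ 4.86344979e-04, -5.31816101e+01, -3.52739990e+01,  7.09330221e-02,
        2.43671058e-02, -1.31118859e-04]), 'eef_pos': array([154.45562284, 527.62045352, 226.88204543]), 'eef_rot': array([-3.14042674e+00, -7.53189463e-05,  2.85677352e+00]), 'wrist_force': array([0.22055022, 0.25234157, 0.3824465 ]), 'moment': array([ 0.01377882, -0.02651355, -0.00409929]), 'finger_gap': 93.8448632491257}
top {'mtx': array([[394.65997257,   0.        , 257.38906977],
       [  0.        , 394.65997257, 187.01062358],
       [  0.        ,   0.        ,   1.        ]]), 'eye': array([ 382.35205275,    9.36742944, 1148.05410242]), 'orientation': array([-3.01050384e+00,  1.26171434e-04, -1.54223083e+00])}
scene {'mtx': array([[380.17284551,   0.        , 254.92819187],
       [  0.        , 380.17284551, 191.44991203],
       [  0.        ,   0.        ,   1.        ]]), 'eye': array([1219.53886456,   62.44929581,  786.855825  ]), 'orientation': array([-2.34534566, -0.01671144,  1.67801962])}
```

View pics/top0.png

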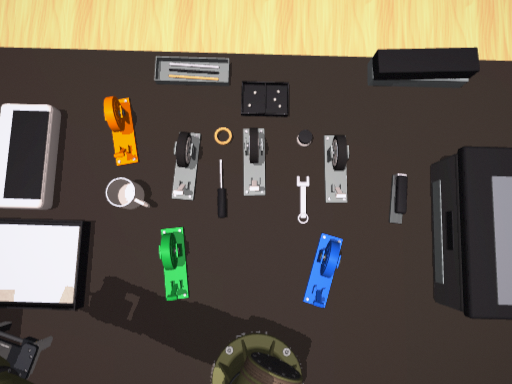

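View pics/scene0.png

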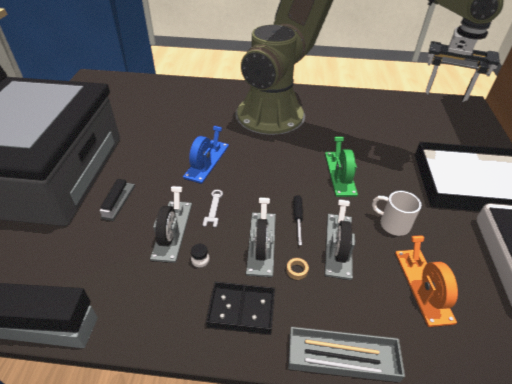

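```bash
cat > h.py <<'E'
import numpy as np,cv2
from scipy.spatial.transform import Rotation as R
def cloud(d,c):
    K=c['mtx'];v,u=np.mgrid[:d.shape[0],:d.shape[1]]
    P=np.stack([(u-K[0,2])*d/K[0,0],(v-K[1,2])*d/K[1,1],d],-1)
    return P@R.from_euler('xyz',c['orientation']).as_matrix().T+c['eye']
def rect(img,c,z,x0,x1,y0,y1,s):
    # image rows: x descending, cols: y descending, s px/mm
    K=c['mtx'];Rm=R.from_euler('xyz',c['orientation']).as_matrix()
    h,w=int((x1-x0)*s),int((y1-y0)*s)
    r,q=np.mgrid[:h,:w]
    P=np.stack([x1-r/s,y1-q/s,np.full(r.shape,float(z))],-1)-c['eye']
    P=P@Rm
    return cv2.remap(img,(K[0,0]*P[...,0]/P[...,2]+K[0,2]).astype('f4'),(K[1,1]*P[...,1]/P[...,2]+K[1,2]).astype('f4'),cv2.INTER_CUBIC)
E
python3 - <<'E'
from h import *
for n in("top",):
    c=dict(np.load(f"{n}c.npz"));d=np.load(f"{n}0.npy");P=cloud(d,c);img=cv2.imread(f"pics/{n}0.png")
    for (u0,u1) in ((168,204),(240,270),(322,354)):
        Q=P[125:205,u0:u1].reshape(-1,3)
        w=Q[(Q[:,2]>90)&(Q[:,2]<120)]
        pl=Q[(Q[:,2]>5)&(Q[:,2]<15)]
        print(n,len(w),w.mean(0),w[:,2].max(),len(pl), cv2.minAreaRect(pl[:,:2].astype('f4')), np.round(Q[:,2].min()))
        lv=Q[(Q[:,2]>65)&(Q[:,2]<92)&(Q[:,0]<w[:,0].mean()-85)];print(' lever',len(lv),lv.mean(0) if len(lv) else '')
        (a,b),_,_=cv2.fitLine(w[:,:2].astype('f4'),2,0,.01,.01).reshape(2,2) if 0 else (cv2.fitLine(w[:,:2].astype('f4'),2,0,.01,.01).reshape(2,2)[0],0,0);print(' dir',a,b)
    v=[rect(img,c,z,350,640,-260,240,1.6) for z in(10,)]
    o=v[0]
    for x in range(350,640,50): cv2.line(o,(0,int((640-x)*1.6)),(799,int((640-x)*1.6)),(0,90,90),1)
    for y in range(-250,240,50): cv2.line(o,(int((240-y)*1.6),0),(int((240-y)*1.6),463),(0,90,90),1)
    cv2.imwrite("pics/rect.png",o)
E
```

```text
top 286 [621.8835544  221.90417414 103.8059857 ] 114.94419192773012 787 ((587.89306640625, 232.14727783203125), (79.57353973388672, 217.2438201904297), 85.18769073486328) -8.0
 lever 46 [503.50749473 230.5802252   75.3407245 ]
 dir 0.9969406 -0.07816307
top 265 [638.9058504   27.11138291 103.9212326 ] 113.49308201251756 881 ((604.803466796875, 28.907548904418945), (204.32017517089844, 68.64950561523438), 2.560704469680786) -9.0
 lever 51 [520.73316099  22.74500639  75.30492124]
 dir 0.9987907 0.049164418
top 289 [ 625.69820262 -210.25905804  103.58708747] 114.31126656418473 777 ((609.4068603515625, -219.40606689453125), (228.8185577392578, 81.61114501953125), 2.5726375579833984) -9.0
 lever 40 [ 506.75501744 -214.13554052   75.82469036]
 dir 0.9995162 0.031102685
```

View pics/rect.png

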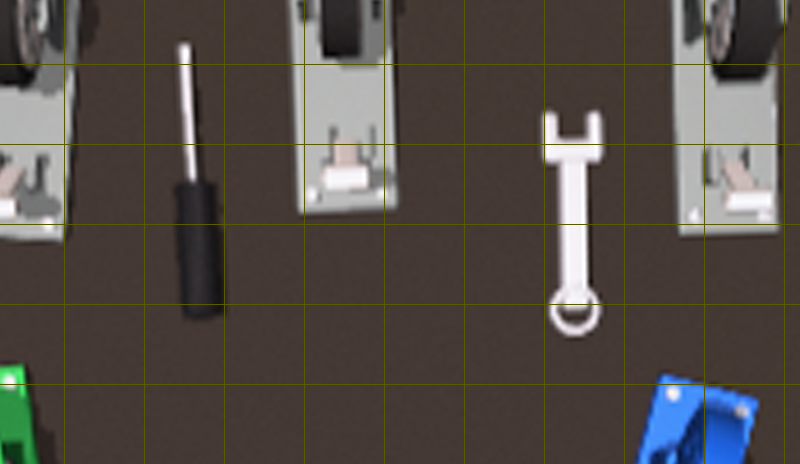

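```bash
python3 - <<'E'
from h import *
c=dict(np.load("topc.npz"));img=cv2.imread("pics/top0.png")
outs=[]
for y in (225,28,-216):
    o=rect(img,c,10,470,720,y-65,y+65,2.0)
    for x in range(480,720,20): cv2.line(o,(0,int((720-x)*2)),(4 if x%100 else 12,int((720-x)*2)),(0,255,255),1)
    for k in range(-60,65,20): cv2.line(o,(int((65-k)*2),499),(int((65-k)*2),490 if k else 480),(0,255,255),1)
    outs.append(o)
cv2.imwrite("pics/rect2.png",np.hstack(outs))
E
```

```text
(no output)
```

View pics/rect2.png

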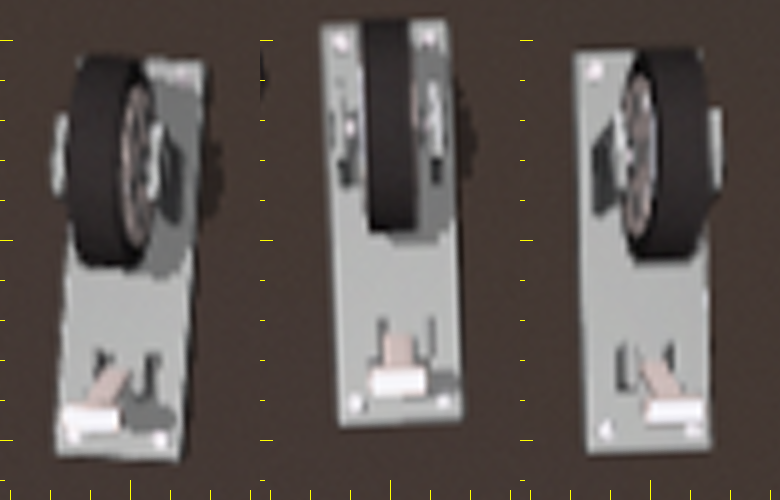

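Emit:
carry_out --deltas '[[[0,0,0],-6.15,0.5],[[0,0,0],-6.15,0.5],[[-1.5,-0.85,0],0,0.5],[[-3.06,-1.7,0],0,0.5],[[-3.06,-1.7,0],0,0.5],[[-3.06,-1.7,0],0,0.5],[[-3.06,-1.7,0],0,0.5],[[-3.06,-1.7,0],0,0.5],[[-3.06,-1.7,0],0,0.5],[[-3.06,-1.7,0],0,0.5],[[-3.06,-1.7,0],0,0.5],[[-3.06,-1.7,0],0,0.5],[[-3.06,-1.7,0],0,0.5],[[-3.06,-1.7,0],0,0.5],[[-3.06,-1.7,0],0,0.5],[[-3.06,-1.7,0],0,0.5],[[-3.06,-1.7,0],0,0.5],[[-3.06,-1.7,0],0,0.5],[[-1.5,-0.85,0],0,0.5],[[0,0,0],0,0.5]]'

```text
clock: 1.77
eef_pos: [625.4, 219.5, 226.1]
eef_rot: [-3.141, -0.001, 3.068]
wrist_force: [-0.2, 0.1, -0.0]
finger_gap: 47.1
```

```bash
cat >> h.py <<'E'
def wristview(name):
    from cell import vision,manip
    c=vision.calibration("wrist");p,d=vision.camera("wrist")
    cv2.imwrite(f"pics/{name}.png",p[:,:,::-1]);np.save(f"{name}.npy",d)
    np.savez(f"{name}c.npz",**{k:np.array(v) for k,v in c.items()})
    return c,p,d
E
python3 - <<'E'
from h import *
from cell import manip
print(manip.read_state()['eef_pos'])
c,p,d=wristview("w1");print(c)
P=cloud(d,c)
m=(P[...,2]>92)&(P[...,2]<118)
Q=P[m];print(len(Q),Q.mean(0),Q[:,:2].min(0),Q[:,:2].max(0))
E
```

```text
[625.37060766 219.5182174  226.07229012]
{'mtx': array([[299.0140614 ,   0.        , 253.81597115],
       [  0.        , 299.0140614 , 190.79993737],
       [  0.        ,   0.        ,   1.        ]]), 'eye': array([542.16873349, 226.1387869 , 381.4259133 ]), 'orientation': array([2.84804023e+00, 9.99869837e-04, 1.49779127e+00])}
5835 [659.44100291 211.94925023 103.59434598] [588.98950644  13.80257299] [762.85319693 443.62420882]
```

View pics/w1.png

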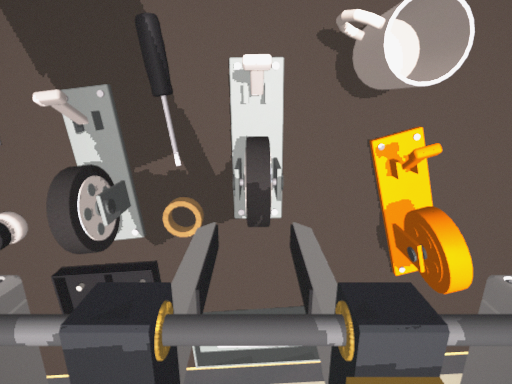

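```bash
python3 - <<'E'
from h import *
d=np.load("w1.npy");c=dict(np.load("w1c.npz"));P=cloud(d,c)
Q=P[130:235,238:280].reshape(-1,3)
for a,b in((85,95),(95,102),(102,107),(107,116)):
    q=Q[(Q[:,2]>a)&(Q[:,2]<b)]; print(a,len(q),q.mean(0),q.min(0)[:2],q.max(0)[:2])
pl=P[50:220,225:290].reshape(-1,3);pl=pl[(pl[:,2]>6)&(pl[:,2]<14)]
print(cv2.minAreaRect(pl[:,:2].astype('f4')))
E
```

```text
85 327 [608.73266199 224.0991563   90.53572924] [584.16703133 208.97291143] [671.7787905  237.71087397]
95 392 [617.11097968 223.12657152  98.62920612] [591.921651  209.9194293] [664.29772487 236.91826616]
102 503 [623.76708728 223.6656408  104.66020371] [599.30950227 210.20677128] [656.12624766 236.74672998]
107 802 [627.4463922  223.55445002 108.85065605] [607.17454727 210.97145782] [648.43737599 235.8702318 ]
((593.0631713867188, 225.42396545410156), (63.91754150390625, 198.9155731201172), 86.51898193359375)
```

Emit:
carry_out --deltas '[[[0,0.4,0],-0.7,0.5],[[-0.2,0,1.8],0,0.5],[[0,0,3],0,0.5],[[0,0,3],0,0.5],[[0,0,2],0,0.5],[[0,0,1.0],0,0.5],[[0,0,0],0,0.5],[[0,0,0],0,0.5]]'

```text
clock: 2.48
eef_pos: [625.4, 226.9, 120.5]
eef_rot: [3.141, 0.001, 3.085]
wrist_force: [-0.3, 0.2, 0.4]
finger_gap: 47.2
```

Emit:
carry_out --deltas '[[[0,0.4,0],0,0.5],[[0,0.4,0],0,0.5],[[0,0,0],0,0.5],[[0,0,0],0,0.5]]'

```text
clock: 2.82
eef_pos: [626.2, 234.6, 120.2]
eef_rot: [3.141, 0.001, 3.084]
wrist_force: [0.9, -1.1, 0.4]
finger_gap: 47.4
```

Emit:
carry_out --deltas '[[[0,0.05,0],0,0.5],[[0,0.05,0],0,0.5],[[0,0,0],0,0.5],[[0,0,0],0,0.5]]'

```text
clock: 3.15
eef_pos: [626.1, 235.0, 119.4]
eef_rot: [-3.142, -0.0, 3.084]
wrist_force: [0.2, -0.2, 0.8]
finger_gap: 46.7
```

Emit:
carry_out --deltas '[[[0,0.05,0],0,0.5],[[0,0.05,0],0,0.5],[[0,0,0],0,0.5],[[0,0,0],0,0.5]]'

```text
clock: 3.48
eef_pos: [626.2, 235.9, 119.5]
eef_rot: [-3.141, 0.0, 3.084]
wrist_force: [-0.5, -2.9, 1.5]
finger_gap: 46.8
```

Emit:
carry_out --deltas '[[[0,0.05,0],0,0.5],[[0,0.05,0],0,0.5],[[0,0,0],0,0.5],[[0,0,0],0,0.5]]'

```text
clock: 3.82
eef_pos: [626.4, 236.7, 119.7]
eef_rot: [-3.141, 0.0, 3.083]
wrist_force: [-0.3, -6.7, 4.1]
finger_gap: 47.4
```

Emit:
carry_out --deltas '[[[0,-0.8,0],0,0.5],[[0,-0.8,0],0,0.5],[[0,-0.7,0],0,0.5],[[0,-0.1,0],0,0.5],[[0,0,0],0,0.5],[[0,0,0],0,0.5]]'

```text
clock: 4.32
eef_pos: [624.8, 213.1, 119.5]
eef_rot: [3.141, 0.0, 3.083]
wrist_force: [0.4, -0.5, 0.7]
finger_gap: 46.7
```

Emit:
carry_out --deltas '[[[0,-0.05,0],0,0.5],[[0,-0.05,0],0,0.5],[[0,0,0],0,0.5],[[0,0,0],0,0.5]]'

```text
clock: 4.65
eef_pos: [624.7, 212.3, 119.4]
eef_rot: [3.142, -0.0, 3.084]
wrist_force: [0.0, -0.2, -0.0]
finger_gap: 47.0
```

Emit:
carry_out --deltas '[[[0,-0.05,0],0,0.5],[[0,-0.05,0],0,0.5],[[0,0,0],0,0.5],[[0,0,0],0,0.5]]'

```text
clock: 4.98
eef_pos: [624.7, 211.4, 119.5]
eef_rot: [3.141, 0.0, 3.084]
wrist_force: [0.5, 1.9, 1.1]
finger_gap: 46.8
```

Emit:
carry_out --deltas '[[[0,-0.05,0],0,0.5],[[0,-0.05,0],0,0.5],[[0,0,0],0,0.5],[[0,0,0],0,0.5]]'

```text
clock: 5.32
eef_pos: [624.7, 210.5, 119.7]
eef_rot: [3.141, 0.0, 3.084]
wrist_force: [-0.5, 5.0, 2.4]
finger_gap: 47.1
```

Emit:
carry_out --deltas '[[[0,0.7,0],0,0.5],[[0,0.6,0],0,0.5],[[0,0,-2],0,0.5],[[0,0,-3],0,0.5],[[0,0,-3],-2.85,0.5],[[0,0,-2],-2.85,0.5],[[-0.1,-2,0],0,0.5],[[-0.2,-3.2,0],0,0.5],[[-0.2,-3.2,0],0,0.5],[[-0.2,-3.2,0],0,0.5],[[-0.2,-3.2,0],0,0.5],[[-0.2,-3.2,0],0,0.5],[[0,-1.6,0],0,0.5],[[0,0,0],0,0.5],[[0,0,0],0,0.5]]'

```text
clock: 6.57
eef_pos: [644.5, 27.8, 219.2]
eef_rot: [-3.142, -0.0, -3.101]
wrist_force: [0.0, 0.3, -0.2]
finger_gap: 46.9
```

```bash
python3 - <<'E'
from h import *
c,p,d=wristview("w2");P=cloud(d,c)
from cell import manip
s=manip.read_state();print(s['eef_pos'],s['eef_rot'])
e=s['eef_pos']
N=(abs(P[...,1]-28)<40)&(P[...,0]>480)&(P[...,0]<720)
Q=P[N]
for a,b in((85,95),(95,102),(102,107),(107,116)):
    q=Q[(Q[:,2]>a)&(Q[:,2]<b)&(Q[:,0]>560)]; print(a,len(q),q.mean(0),q.min(0)[:2],q.max(0)[:2])
pl=Q[(Q[:,2]>6)&(Q[:,2]<14)]
print(cv2.minAreaRect(pl[:,:2].astype('f4')))
E
```

```text
[644.4676216   28.66646873 219.28379327] [ 3.14150035e+00 -3.92188768e-04 -3.09980777e+00]
85 346 [625.57465788  27.03144692  90.70514812] [602.84079252  13.15465615] [688.66081973  41.25511399]
95 415 [636.05456493  27.00984273  98.83373627] [609.9271179   13.78748682] [681.79206814  40.47646533]
102 525 [641.27552698  26.69740416 104.76955068] [617.14562457  14.19871781] [673.73744176  39.74179518]
107 832 [645.02486391  26.95289963 108.92225392] [626.3630943   14.64921639] [664.26203831  38.98317985]
((611.174560546875, 26.19341278076172), (198.14527893066406, 63.840999603271484), 2.3845436573028564)
```

View pics/w2.png

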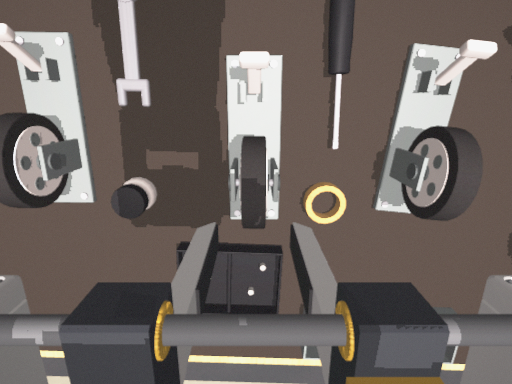

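Emit:
carry_out --deltas '[[[0,-0.15,1.5],0,0.5],[[0,0,3],0,0.5],[[0,0,3],0,0.5],[[0,0,1.8],0,0.5],[[0,0,0.7],0,0.5],[[0,0.4,0],0,0.5],[[0,0.4,0],0,0.5],[[0,0.1,0],0,0.5],[[0,0,0],0,0.5],[[0,0,0],0,0.5]]'

```text
clock: 7.45
eef_pos: [644.6, 35.5, 120.6]
eef_rot: [-3.141, 0.002, -3.1]
wrist_force: [0.6, 0.1, -0.5]
finger_gap: 47.1
```

Emit:
carry_out --deltas '[[[0,0.1,0],0,0.5],[[0,0.1,0],0,0.5],[[0,0,0],0,0.5],[[0,0,0],0,0.5]]'

```text
clock: 7.78
eef_pos: [644.1, 37.2, 119.5]
eef_rot: [3.142, 0.0, -3.1]
wrist_force: [0.3, 0.6, 0.2]
finger_gap: 46.9
```

Emit:
carry_out --deltas '[[[0,0.05,0],0,0.5],[[0,0.05,0],0,0.5],[[0,0,0],0,0.5],[[0,0,0],0,0.5]]'

```text
clock: 8.12
eef_pos: [644.1, 38.2, 119.4]
eef_rot: [-3.142, -0.0, -3.1]
wrist_force: [0.2, -0.3, -0.5]
finger_gap: 47.0
```

Expected contact at about 38.5–39.

Emit:
carry_out --deltas '[[[0,0.05,0],0,0.5],[[0,0.05,0],0,0.5],[[0,0,0],0,0.5],[[0,0,0],0,0.5]]'

```text
clock: 8.45
eef_pos: [644.0, 39.3, 119.5]
eef_rot: [3.142, 0.0, -3.1]
wrist_force: [-0.2, 0.2, 0.2]
finger_gap: 46.8
```

Emit:
carry_out --deltas '[[[0,0.05,0],0,0.5],[[0,0.05,0],0,0.5],[[0,0,0],0,0.5],[[0,0,0],0,0.5]]'

```text
clock: 8.78
eef_pos: [644.0, 40.3, 119.5]
eef_rot: [-3.142, 0.0, -3.1]
wrist_force: [-0.4, -0.5, -0.0]
finger_gap: 47.0
```

Emit:
carry_out --deltas '[[[0,0.05,0],0,0.5],[[0,0.05,0],0,0.5],[[0,0,0],0,0.5],[[0,0,0],0,0.5]]'

```text
clock: 9.12
eef_pos: [643.9, 41.3, 119.4]
eef_rot: [3.142, -0.0, -3.1]
wrist_force: [0.3, -1.0, 0.4]
finger_gap: 47.2
```

Emit:
carry_out --deltas '[[[0,0.05,0],0,0.5],[[0,0.05,0],0,0.5],[[0,0,0],0,0.5],[[0,0,0],0,0.5]]'

```text
clock: 9.45
eef_pos: [643.9, 42.3, 119.4]
eef_rot: [-3.142, -0.0, -3.1]
wrist_force: [0.4, 0.5, -0.7]
finger_gap: 47.2
```

Emit:
carry_out --deltas '[[[0,0.05,0],0,0.5],[[0,0.05,0],0,0.5],[[0,0,0],0,0.5],[[0,0,0],0,0.5]]'

```text
clock: 9.78
eef_pos: [643.9, 43.3, 119.4]
eef_rot: [3.142, -0.0, -3.1]
wrist_force: [-0.7, 0.8, -0.3]
finger_gap: 47.2
```

Emit:
carry_out --deltas '[[[0,0.05,0],0,0.5],[[0,0.05,0],0,0.5],[[0,0,0],0,0.5],[[0,0,0],0,0.5]]'

```text
clock: 10.12
eef_pos: [643.9, 44.1, 119.5]
eef_rot: [-3.141, 0.0, -3.1]
wrist_force: [0.8, -1.7, 1.4]
finger_gap: 47.1
```

Emit:
carry_out --deltas '[[[0,0.05,0],0,0.5],[[0,0.05,0],0,0.5],[[0,0,0],0,0.5],[[0,0,0],0,0.5]]'

```text
clock: 10.45
eef_pos: [643.9, 45.0, 119.6]
eef_rot: [-3.141, 0.0, -3.1]
wrist_force: [-0.1, -4.3, 2.6]
finger_gap: 47.2
```

Emit:
carry_out --deltas '[[[0,-0.7,0],0,0.5],[[0,-0.8,0],0,0.5],[[0,0,0],0,0.5],[[0,0,0],0,0.5]]'

```text
clock: 10.78
eef_pos: [644.3, 29.8, 119.3]
eef_rot: [3.141, -0.0, -3.101]
wrist_force: [0.5, 0.2, -0.1]
finger_gap: 47.0
```

```bash
cat > m.py <<'E'
import sys
from h import *
from cell import manip
c,p,d=wristview(sys.argv[1]);P=cloud(d,c)
s=manip.read_state();print(s['eef_pos'],s['wrist_force'])
Q=P[(abs(P[...,1]-28)<24)&(P[...,0]>590)&(P[...,0]<640)]
for a,b in((80,87),(87,94),(94,100),(100,105),(105,109)):
    q=Q[(Q[:,2]>a)&(Q[:,2]<b)]; print(a,len(q),q.mean(0).round(1) if len(q) else '',np.percentile(q[:,1],[3,97]) if len(q) else '')
E
python3 m.py w3
```

```text
[644.36101451  30.13539437 119.31575605] [ 0.29848009 -0.1235514   1.10674475]
80 369 [605.3  26.8  83.7] [16.54031896 39.55255166]
87 476 [609.4  28.3  90.9] [17.66790876 40.69065928]
94 579 [615.7  29.3  97.2] [18.02956253 41.94098073]
100 651 [621.8  31.  102.7] [19.85701414 43.235655  ]
105 830 [631.4  32.3 107.1] [21.03674113 43.75741809]
```

View pics/w3.png

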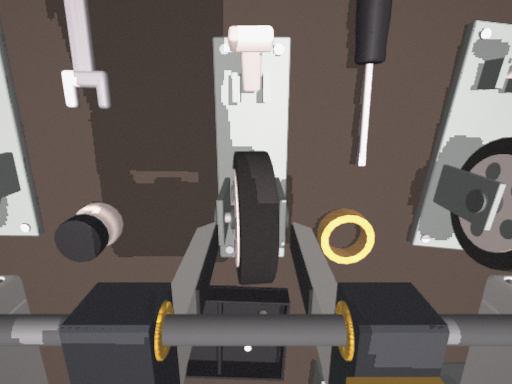

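The middle wheel stays leaning left once released: its top is at about y=32 and the tread is visibly tilted at px (258,215). Next I push it to the right.

Emit:
carry_out --deltas '[[[0,-0.5,0],0,0.5],[[0,-0.4,0],0,0.5],[[0,-0.2,0],0,0.5],[[0,-0.2,0],0,0.5],[[0,-0.15,0],0,0.5],[[0,-0.1,0],0,0.5],[[0,0,0],0,0.5],[[0,0,0],0,0.5]]'

```text
clock: 11.5
eef_pos: [645.0, 14.7, 119.4]
eef_rot: [-3.142, -0.0, -3.1]
wrist_force: [0.6, -0.5, 0.1]
finger_gap: 46.7
```

Emit:
carry_out --deltas '[[[0,-0.1,0],0,0.5],[[0,-0.1,0],0,0.5],[[0,0,0],0,0.5],[[0,0,0],0,0.5]]'

```text
clock: 11.83
eef_pos: [645.1, 12.7, 119.4]
eef_rot: [-3.142, -0.0, -3.1]
wrist_force: [0.1, 1.2, -0.9]
finger_gap: 46.7
```

Emit:
carry_out --deltas '[[[0,-0.05,0],0,0.5],[[0,-0.05,0],0,0.5],[[0,0,0],0,0.5],[[0,0,0],0,0.5]]'

```text
clock: 12.17
eef_pos: [645.2, 11.8, 119.5]
eef_rot: [3.141, 0.0, -3.1]
wrist_force: [0.0, 1.6, 0.7]
finger_gap: 46.9
```

Emit:
carry_out --deltas '[[[0,-0.05,0],0,0.5],[[0,-0.05,0],0,0.5],[[0,0,0],0,0.5],[[0,0,0],0,0.5]]'

```text
clock: 12.5
eef_pos: [645.3, 11.0, 119.6]
eef_rot: [3.141, 0.0, -3.1]
wrist_force: [0.8, 3.3, 1.5]
finger_gap: 47.2
```

Emit:
carry_out --deltas '[[[0,-0.05,0],0,0.5],[[0,0,0],0,0.5],[[0,0,0],0,0.5]]'

```text
clock: 12.75
eef_pos: [645.3, 10.6, 119.6]
eef_rot: [3.141, 0.0, -3.1]
wrist_force: [-0.7, 4.6, 3.0]
finger_gap: 47.1
```

Emit:
carry_out --deltas '[[[0,0.5,0],0,0.5],[[0,0.6,0],0,0.5],[[0,0,0],0,0.5],[[0,0,0],0,0.5]]'

```text
clock: 13.08
eef_pos: [644.7, 21.4, 119.3]
eef_rot: [-3.141, -0.0, -3.099]
wrist_force: [-0.3, -0.7, -0.5]
finger_gap: 47.0
```

```bash
python3 m.py w4
```

```text
[644.72970545  21.25718985 119.31270277] [0.35383921 0.11152923 0.06325772]
80 334 [604.5  24.9  83.8] [12.28448158 37.34151592]
87 472 [609.5  24.1  90.8] [11.64699538 36.48495912]
94 590 [616.3  24.4  97.1] [11.11198965 46.1358009 ]
100 685 [622.7  23.5 102.7] [10.68426901 47.21739615]
105 827 [631.7  23.3 107. ] [11.04587573 46.46084797]
```

View pics/w4.png

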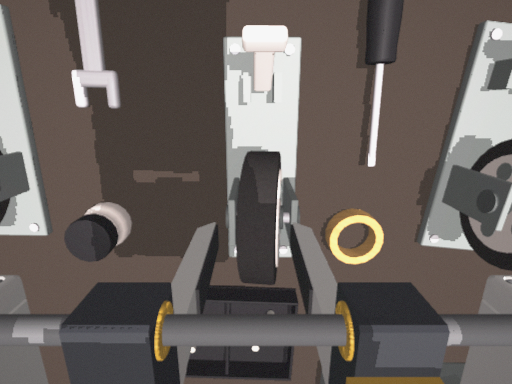

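Emit:
carry_out --deltas '[[[0,0,-1],0,0.5],[[0,0,-2.5],0,0.5],[[0,0,-2.5],0,0.5],[[2,0.1,0],0,0],[[3,0.13,0],0,0],[[3,0.1,0],0,0],[[3,0.1,0],0,0],[[3,0.1,0],0,0],[[1.6,0.1,0],0,0],[[0,0,0],0,0],[[0,0,0],0,0]]' --grip_force 10

```text
clock: 14.05
eef_pos: [488.9, 20.9, 180.6]
eef_rot: [-3.141, 0.002, -3.1]
wrist_force: [0.4, -0.3, -0.4]
finger_gap: 0.6
```

```bash
python3 - <<'E'
from h import *
from cell import vision
p,d=vision.camera("top");c=vision.calibration("top");cv2.imwrite("pics/t1.png",p[:,:,::-1])
P=cloud(d,c)
s,d2=vision.camera("scene");cv2.imwrite("pics/s1.png",cv2.resize(s[180:300,140:380,::-1],None,fx=3,fy=3,interpolation=cv2.INTER_CUBIC))
E
```

```text
(no output)
```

View pics/s1.png

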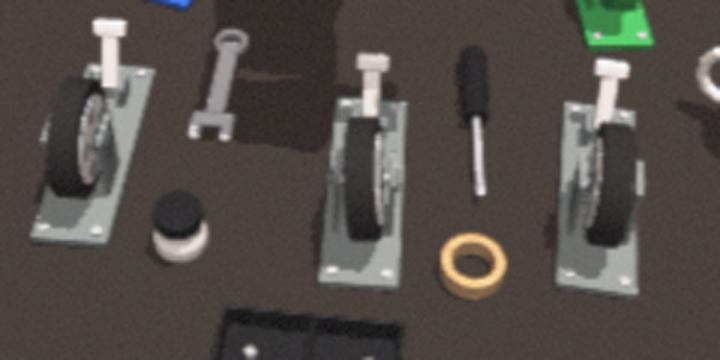

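Emit:
carry_out --deltas '[[[0,0,2],0,0],[[0,0,3],0,0],[[0,0,2.6],0,0],[[0,0,1.5],0,0],[[0,0,0.5],0,0],[[0,0,0],0,0]]'

```text
clock: 14.65
eef_pos: [488.8, 21.0, 82.4]
eef_rot: [3.141, -0.002, -3.1]
wrist_force: [-0.4, -0.6, -0.1]
finger_gap: 0.5
```

Emit:
carry_out --deltas '[[[-0.5,0,0],0,0],[[-0.5,0,0],0,0],[[-0.5,0,0],0,0],[[-0.5,0,0],0,0],[[-0.5,0,0],0,0],[[-0.5,0,0],0,0],[[0,0,0],0,0]]'

```text
clock: 15.23
eef_pos: [519.6, 22.3, 83.6]
eef_rot: [-3.142, 0.001, -3.1]
wrist_force: [-0.5, -0.0, 0.0]
finger_gap: 0.2
```

Emit:
carry_out --deltas '[[[-0.5,0,0],0,0],[[-0.5,0,0],0,0],[[-0.5,0,0],0,0],[[-0.5,0,0],0,0],[[-0.5,0,0],0,0],[[-0.5,0,0],0,0],[[-0.4,0,0],0,0],[[-0.2,0,0],0,0],[[0,0,0],0,0],[[0,0,0],0,0]]'

```text
clock: 16.07
eef_pos: [554.7, 23.8, 83.5]
eef_rot: [-3.142, 0.0, -3.1]
wrist_force: [-0.5, -0.0, 0.1]
finger_gap: 0.7
```

Emit:
carry_out --deltas '[[[-0.1,0,0],0,0],[[-0.1,0,0],0,0],[[0,0,0],0,0],[[0,0,0],0,0]]'

```text
clock: 16.4
eef_pos: [556.6, 23.9, 83.5]
eef_rot: [-3.142, 0.0, -3.1]
wrist_force: [-1.4, -0.4, 0.4]
finger_gap: 0.3
```

Emit:
carry_out --deltas '[[[-0.1,0,0],0,0],[[-0.1,0,0],0,0],[[0,0,0],0,0],[[0,0,0],0,0]]'

```text
clock: 16.73
eef_pos: [558.5, 23.9, 83.4]
eef_rot: [-3.142, -0.0, -3.1]
wrist_force: [-2.2, 0.1, 0.0]
finger_gap: 0.6
```

Emit:
carry_out --deltas '[[[-0.1,0,0],0,0],[[-0.1,0,0],0,0],[[0,0,0],0,0],[[0,0,0],0,0]]'

```text
clock: 17.07
eef_pos: [559.4, 24.0, 83.0]
eef_rot: [3.142, -0.004, -3.1]
wrist_force: [-10.4, -0.6, 2.3]
finger_gap: 0.4
```

Emit:
carry_out --deltas '[[[-0.1,0,0],0,0],[[0,0,0],0,0],[[0,0,0],0,0]]'

```text
clock: 17.32
eef_pos: [559.8, 24.0, 82.8]
eef_rot: [3.142, -0.005, -3.1]
wrist_force: [-14.3, -0.9, 4.2]
finger_gap: 0.4
```

Emit:
carry_out --deltas '[[[-0.1,0,0],0,0],[[0,0,0],0,0],[[0,0,0],0,0]]'

```text
clock: 17.57
eef_pos: [560.2, 24.1, 82.7]
eef_rot: [3.141, -0.007, -3.1]
wrist_force: [-19.1, -1.6, 7.6]
finger_gap: 0.3
```

Emit:
carry_out --deltas '[[[0.5,0,0],0,0],[[1.5,0,0],0,0],[[3,0,0],0,0],[[3,0,0],0,0],[[0,0,-2],0,0],[[0,0,-4],0,0],[[0,0,-4],0,0],[[1,0,-2],0,0],[[3,0,0],0,0],[[3,0,0],0,0],[[0,0,0],0,0],[[0,0,0],0,0]]'

```text
clock: 18.57
eef_pos: [412.6, 17.9, 204.2]
eef_rot: [-3.141, 0.002, -3.1]
wrist_force: [0.4, 0.1, 0.2]
finger_gap: 0.7
```

```bash
python3 - <<'E'
from h import *
from cell import vision
p,d=vision.camera("top");c=vision.calibration("top");P=cloud(d,c)
s,d2=vision.camera("scene")
a=cv2.resize(p[110:220,150:380,::-1],None,fx=3.2,fy=2.7,interpolation=cv2.INTER_CUBIC)
b=cv2.resize(s[180:300,140:380,::-1],(a.shape[1],300),interpolation=cv2.INTER_CUBIC)
cv2.imwrite("pics/f1.png",np.vstack([a,b]))
O=np.array([646.2,27.65]);u=np.array([np.cos(.0416),np.sin(.0416)]);n=np.array([-u[1],u[0]])
Q=P.reshape(-1,3);x=(Q[:,:2]-O)@u;y=(Q[:,:2]-O)@n
m=(abs(y)<35)&(x>-140)&(x<-54)&(Q[:,2]>55)&(Q[:,2]<100);print('lever',m.sum(),x[m].mean(),y[m].mean(),Q[m,2].mean(),x[m].min(),x[m].max())
m=(abs(y)<35)&(abs(x)<60)&(Q[:,2]>105)&(Q[:,2]<118);print('rim',m.sum(),x[m].mean(),y[m].mean())
E
```

```text
lever 62 -73.68807637594381 0.798482044833876 72.03292640207567 -84.04079020061045 -54.14216938654373
rim 137 -3.2825749629733827 -3.7317142381577932
```

View pics/f1.png

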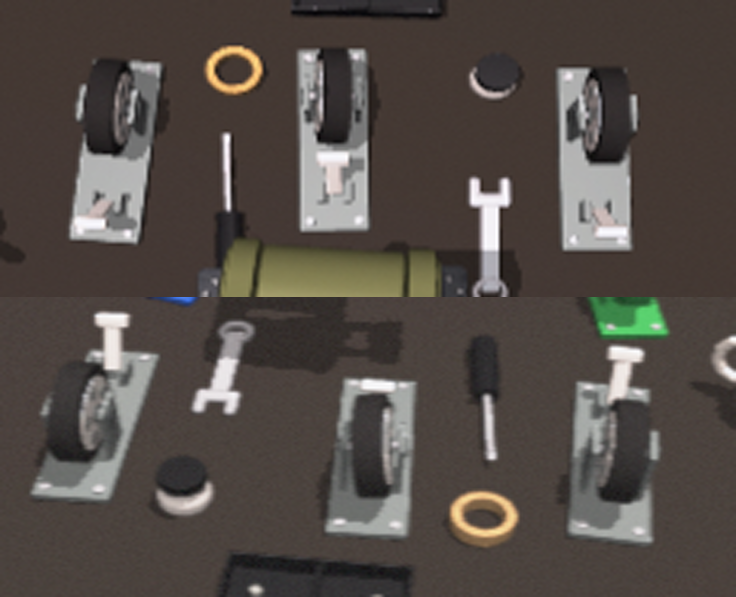

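```bash
python3 -c "
from cell import workorder
print(workorder.sign_off())"
```

```text
the job is handed in; nothing more can be done
None
```

The worn wheel is on the middle unit. I left it leaning to the right, threw that unit's lever fully over, and handed the job in with the arm clear, at about 18.7 s.

- **Left unit:** I rocked its wheel left, then right. It pushed back springily both ways at about 5 N per mm, reaching at most 6.7 N, so it is sound.
- **Middle unit:** its wheel flopped under about 1 N each way before meeting the spring, and I pushed no harder than about 4.6 N. It stayed leaning left when released, so I pushed it over to the right and left it there.
- **Right unit:** I did not test its wheel, because the worn one had already been found.
- **Lever:** I pushed the middle lever until it met its end stop, where the force rose from 2 N to 19 N. That was firmer than it needed.

**Last checks:** the pictures show the middle lever thrown away from the robot, the other two levers still latched, and no bystander visibly moved. The middle wheel leans right, but the final camera measurement put the rim only about 3.7 mm over. The full lean is 6 mm at the very top, so this is less than expected. I put that down to the coarse overhead view and did not measure it again. An earlier wrist-camera reading gave about 4.7 mm.

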